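# Scrap the cracked claw bowl, close the row up one hole and hold the lock pin home

### The arm

A 6-joint arm with a two-finger parallel gripper is mounted at the origin on the work surface. World frame = base frame: x ahead of the robot, y to its left, z up, the work surface at z = 0. Lengths are in m, angles in rad, forces in N, time in s.
With the tool pointing down it reaches from about 0.35 to 0.925 m from the base axis. Payload 6.4 kg.
Tool frame: the origin (TCP) lies at the very end of the fingers, on their centre line; the grasp point (between the pads) lies 19 mm behind it (manip.grip_depth is the y of the grasp point in the tool frame, in m); y points along the fingers, x is the direction in which the jaws open and shut, and the axes are right-handed (so a half turn about y gives the same grasp; the last joint's range is limited). The gripper opens to 85 mm and grips with 20 to 120 N. Pads are 22 mm wide; open, the fingers measure 114 mm over their backs; the gripper's body (76 mm by 85 mm) begins 54 mm behind the grasp point. The pads swing forward as they close: fully open they stand 13 mm farther back than shut.
Start: joints at [-0.174, 0.245, 1.558, -0, 1.339, -0.174], TCP at [0.65, 0, 0.203] pointing down, gripper open.
Joint ranges: [-3.13, 3.13], [-1.02, 2.26], [0.13, 2.54], [-0.95, 4.09], [0.21, 2.88], [-2.74, 2.74]. Speed limits (rad/s): [2.57, 2.57, 3.14, 3.14, 3.14, 3.14].

### API

Orientations are given as [roll, pitch, yaw] about the fixed x, y, z axes, in that order (R = Rz(yaw) Ry(pitch) Rx(roll)).
In Python, from cell import sensors, imaging, ticket, manip gives the robot as it stands. The module is installed in compiled form; this text tells all that it offers.
- The arm moves only by the tool servo_tool, never from a script. Its argument "increments" is a list of rows, each an object with "offset": the shift along the world's x, y, z in mm, a list of three; "spin": the turn about the world's z in degrees. A call has 1 to 8 rows; each row is the pose to reach, as a shift and turn from the pose commanded when the call began; what a row does not reach only later rows make up. A row lasts 1/8 s, in which the tool goes at most 62.5 mm and 10.7 degrees, less where a joint would pass 70% of its speed; a pose out of reach is approached as far as the arm can. A call with a gripper value outside its range is refused whole. "claw" is the finger opening in mm, from 0 to 85.4, set as the call begins (left out, the last holds). The fingers move at their own pace and stop on an object; "newtons" is the grip in N (left out, the last holds). Time passes only in rows, so rows that repeat a pose let the fingers close. It gives the time, the measured TCP pose, the force and the opening at its end, in the units of the state.
- sensors.get_obs(): the state, without advancing time (a new reading comes with each control period).
- imaging.camera(name): name is "scene" or "side" or "wrist"; returns (picture, depth): 384x512x3 uint8, red, green, blue; 384x512 float32, m along the optical axis (not along the pixel's ray), 0 where there is no reading.
- imaging.camera_model(name): a dict with "vertical_fov" (degrees; the focal length in pixels is half the picture's height over the tangent of half this angle, whatever the lens; pixels are square), "cx", "cy" (the principal point, pixels), "position" and "orientation" of the camera in the world; the wrist camera has in their place "T_tool_cam" (4x4, takes a point from camera to tool coordinates, whose origin is the TCP and whose axes are the tool frame's). Camera axes: x right, y up, looking along -z (the intrinsics and any distortion apply to the point x, -y, -z); pixel columns grow to the right and rows downward; lengths in m; the calibration is good to about 2 mm. The wrist camera is an equidistant fisheye: a pixel r from the principal point sees the ray r / f radians off the axis. A picture is of the moment at which its call begins: read the wrist's pose just before it. camera_model takes no time and is no camera call.
- ticket.finish_job(): hands the job in, once; it reports no verdict.
The state is a dict: "time": time; "q": joint angles; "qd": joint speeds; "tau": joint torques, N m; "eef_pos": TCP position; "tool_rot": TCP orientation; "force": force on the tool from outside, world axes, zero at the start; "torque": the same for the moment, N m; "width": opening from 0.0 (shut) to 1.0 (fully open).
Only numpy, scipy, OpenCV 4.12 (cv2) and the standard library are available. Lean on these libraries where they do the work, as an engineer would, in place of code of your own. Each camera call takes 0.05 s, during which the arm holds its last target.

### The job

One of the three claw bowls standing in the row jig is cracked, with a piece broken out of its rim: put it in the scrap bin and leave it there. Then pull up the black lock plunger on the jig's sliding stop, slide the stop to the next hole towards the bowls so that the two sound bowls are closed up in the row, and let the pin go fully home in that hole. Its spring is tired, so finish with the gripper still on the plunger knob, holding the pin down in the hole; leave the sound bowls standing in the channel and the other parts on the bench where they are.

Things in the scene. Friction and masses are not known exactly. Their poses are not given: they have to be found in the camera images.
- jig: the row jig, fixed: 160 x 320 mm wooden board, 12 mm thick, with a bowl channel and a steel index rail. Origin: centre of the board's underside on the bench; z up, y along the row. Channel at x = -40 mm, floor z = 12 mm, low side rails up to z = 20 mm, outer faces 33 mm either side of the middle. A fixed stop (57 mm high) ends it at y = -145 mm
- start_hole (a point): mouth of the hole, on the index rail's top, in which the pin sits at the start: jig x = +50, y = +75, z = 30 mm. The rail is 30 mm wide and runs along the jig's y; its four 11 mm holes are 56 mm apart, at y = +131, +75, +19 and -37 mm
- next_hole (a point): mouth of the next hole towards the bowls (jig x = +50, y = +19, z = 30 mm), 56 mm from start_hole along the jig's -y: the pin must end in this one
- slide (a joint): travel of the sliding stop along the rail, m: 0 at the start hole, growing towards the bowls (the jig's -y), 0.056 at the next hole. About 1.5 N of friction. An aluminium carriage (44 x 50 mm, top 50 mm over the bench) carries the plunger and, on an arm, the stop plate across the channel
- stop_face (a point): middle of the sliding stop plate's face towards the bowls (54 mm wide, 52 mm high over the bench), at jig y = +23 mm at the start; it pushes the bowls before it. At the next hole, two bowls fit between it and the fixed stop with about 4 mm to spare
- plunger (a joint): lift of the lock plunger, m: 0 = pin fully home, 12 mm deep in a hole; 0.018 = highest. Above 0.012 the 8 mm pin is clear of the holes and the stop can slide; let go between holes the pin rests on the rail at about 0.012. A spring pulls it down with 4 N when home, 7 N at the top
- knob: black round knob of the lock plunger, 24 mm in diameter, 26 mm high, upright above the carriage. Origin: centre of its underside, 64 mm over the bench when the pin is home (14 mm above the carriage); z up. It sits straight above the pin and moves with the stop
- cracked_bowl: the cracked claw bowl: open steel cup, foot 54 mm in diameter and 16 mm high, wall above 52 mm across, 56 mm tall, about 0.13 kg; two fifths of its rim is broken out down to 32 mm above its underside. Origin: centre of its underside; z up. In any of the three places in the row, 1 to 3 mm from its neighbours; free on both sides across the row
- bowl_a: a sound claw bowl, the same cup (54 mm in diameter, 56 mm tall) with a whole rim, in the channel. Origin: centre of its underside
- bowl_b: the other sound claw bowl, like bowl_a
- scrap_bin: the scrap bin: open grey box beside the jig, fixed, 180 (x) x 160 (y) mm outside, 60 mm high, walls and floor 5 mm. Origin: centre of its underside on the bench
- claw_weight: rusty steel claw weight, 64 mm in diameter, 50 mm high, standing on the bench: leave it alone. Origin: centre of its underside
- liner: tan rubber liner, 56 mm in diameter, 130 mm tall, standing on the bench: leave it alone. Origin: centre of its underside
- nipple_1: brass nipple, 22 mm in diameter, 34 mm high, standing: leave it alone. Origin: centre of its underside
- nipple_2: a second, equal brass nipple: leave it alone
Things that resemble listed ones, but are neither listed nor needed, are in the scene too. Leave any green or purple look-alike of the bowl_a alone.

How it is judged:
By the outcome, as a careful person would: the job done as asked, in the order asked, and still so for the second after the job is handed in, while the arm keeps its last pose, push and grip.
It also fails if it takes over 61 s, if anything falls off the work surface, if the arm or the gripper's body presses on something with over 40 N, if the wrist force passes 120 N, or if a joint passes its speed limit or range.

## Working session

There is one attempt and no reset: what is moved stays moved. The work goes in short steps, Python scripts to look and compute and a tool call to move; the robot and the scene stay as the last step left them, time stands still between calls to the robot, and variables do not carry over. Pictures are saved under pics/ and viewed, and the job is handed in when it is done.

Besides the shell and the picture viewer there is one more tool, called after ">>>" as name([rows], argument=value, ...), one row to a line, values as JSON. servo_tool: Moves the arm, as the interface text tells. Its arguments: {"type":"object","properties":{"increments":{"type":"array"},"claw":{"type":"number"},"newtons":{"type":"number"}},"required":["increments"]}

```bash
mkdir -p pics; ls
cat > h.py <<'E'
import numpy as np, cv2
from cell import sensors, imaging, ticket, manip
from scipy.spatial.transform import Rotation as R
E
python3 - <<'E'
from h import *
o=sensors.get_obs()
print({k:np.round(v,3) for k,v in o.items()}, manip.grip_depth)
for n in("scene","side","wrist"):
    print(n,imaging.camera_model(n))
    p,d=imaging.camera(n); cv2.imwrite(f"pics/{n}0.png",p[:,:,::-1]); np.savez(f"{n}0.npz",p=p,d=d)
E
```

```text
pics
{'time': np.float64(0.0), 'q': array([-0.174,  0.246,  1.559, -0.   ,  1.339, -0.174]), 'qd': array([ 0.001, -0.   , -0.001,  0.001,  0.001,  0.002]), 'tau': array([ 1.0000e-03, -4.2951e+01, -3.2612e+01, -0.0000e+00,  5.0000e-03,
       -0.0000e+00]), 'eef_pos': array([0.649, 0.   , 0.202]), 'tool_rot': array([-1.57 ,  0.002, -0.   ]), 'force': array([-0.051, -0.182,  0.029]), 'torque': array([ 0.015, -0.022,  0.008]), 'width': np.float64(0.996)} -0.0187
scene {'vertical_fov': 48.254124807009816, 'cx': 252.69800194677833, 'cy': 197.85669729911137, 'position': array([1.36303922, 0.0483004 , 0.76721839]), 'orientation': array([ 0.85242113, -0.0165037 ,  1.6833207 ])}
side {'vertical_fov': 45.144962279262145, 'cx': 256.5978045714545, 'cy': 192.2976181882294, 'position': array([-0.06499216,  0.96139505,  0.92554323]), 'orientation': array([ 0.93670534, -0.01392432, -2.57452843])}
wrist {'vertical_fov': 65.70646984690485, 'cx': 257.91911373657933, 'cy': 194.76726806410215, 'T_tool_cam': array([[ 9.99999738e-01, -6.16446871e-06,  7.24343144e-04,
        -8.78092844e-04],
       [ 6.92773318e-04,  3.00249587e-01, -9.53860423e-01,
        -1.71168007e-01],
       [-2.11603687e-04,  9.53860674e-01,  3.00249512e-01,
         7.70689683e-02],
       [ 0.00000000e+00,  0.00000000e+00,  0.00000000e+00,
         1.00000000e+00]])}
```

View pics/scene0.png

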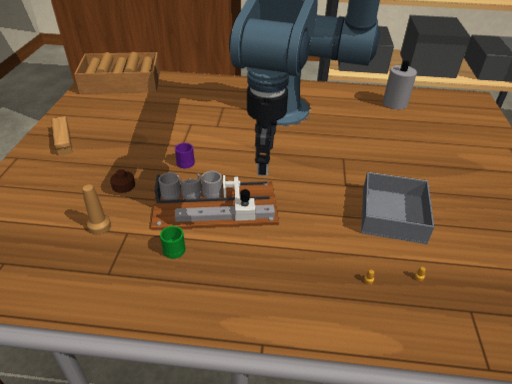

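View pics/side0.png

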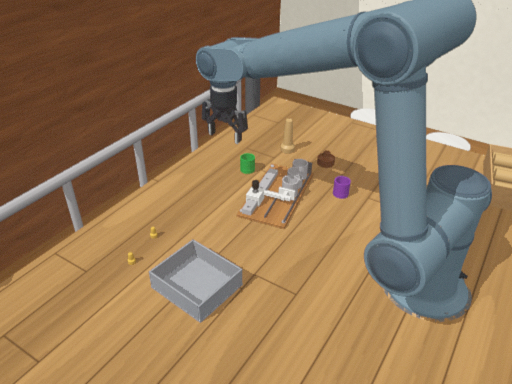

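View pics/wrist0.png

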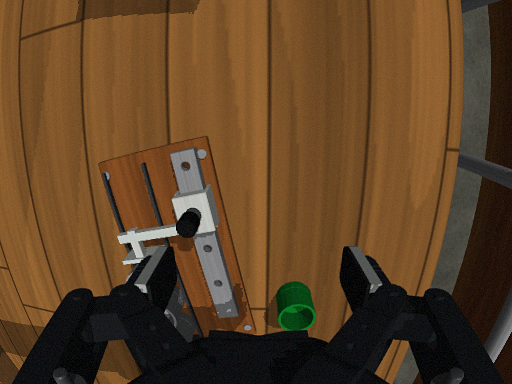

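```bash
cat >> h.py <<'E'
def rot(n,m): return R.from_euler('xyz',m['orientation']).as_matrix()
def cast(n,uv,z=None,d=None):
    """pixel -> world on plane z, or at depth d (scene/side)"""
    m=imaging.camera_model(n); f=192/np.tan(np.radians(m['vertical_fov']/2))
    u,v=np.asarray(uv,float).T
    r=np.stack([(u-m['cx'])/f,-(v-m['cy'])/f,-np.ones_like(u)],-1)
    r=r@rot(n,m).T
    P=np.asarray(m['position'])
    if d is not None: return P+r*np.asarray(d)[...,None]
    return P+r*((z-P[2])/r[...,2])[...,None]
def wcast(uv,z,obs):
    m=imaging.camera_model('wrist'); f=192/np.tan(np.radians(m['vertical_fov']/2))
    u,v=np.asarray(uv,float).T; a=u-m['cx'];b=v-m['cy'];r=np.hypot(a,b)+1e-9;th=r/f
    ray=np.stack([np.sin(th)*a/r,-np.sin(th)*b/r,-np.cos(th)],-1)
    T=m['T_tool_cam']; Rt=R.from_euler('xyz',obs['tool_rot']).as_matrix()
    P=Rt@T[:3,3]+obs['eef_pos']; w=ray@(Rt@T[:3,:3]).T
    return P+w*((z-P[2])/w[...,2])[...,None]
def crop(p,x0,x1,y0,y1,k,name): cv2.imwrite('pics/'+name,cv2.resize(p[y0:y1,x0:x1,::-1],None,fx=k,fy=k,interpolation=cv2.INTER_CUBIC))
E
python3 - <<'E'
from h import *
p=np.load('scene0.npz')['p']; crop(p,145,295,150,240,5,'c1.png')
p=np.load('side0.npz')['p']; crop(p,225,345,140,235,6,'c2.png')
p=np.load('wrist0.npz')['p']; crop(p,90,270,125,345,2.7,'c3.png')
E
```

```text
(no output)
```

View pics/c1.png

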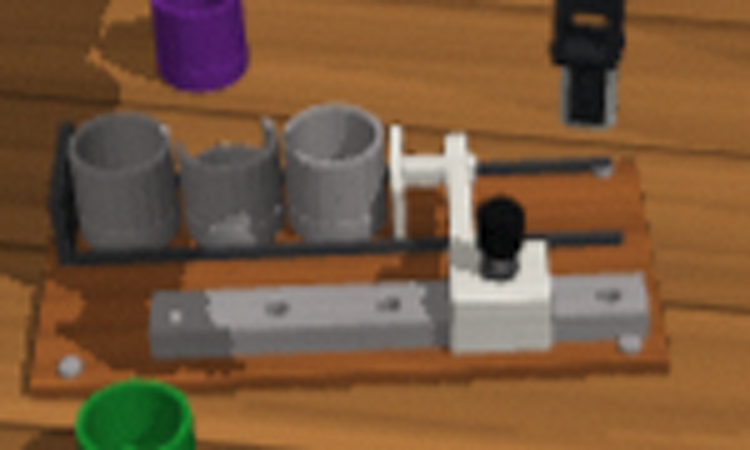

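View pics/c2.png

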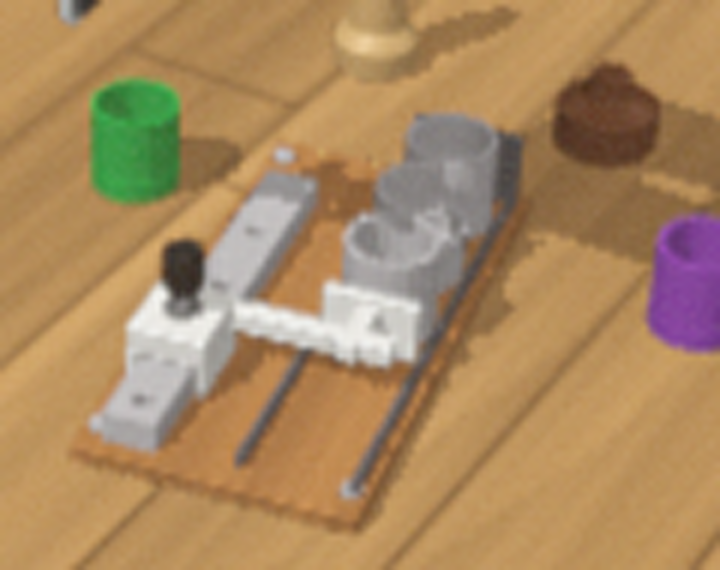

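View pics/c3.png

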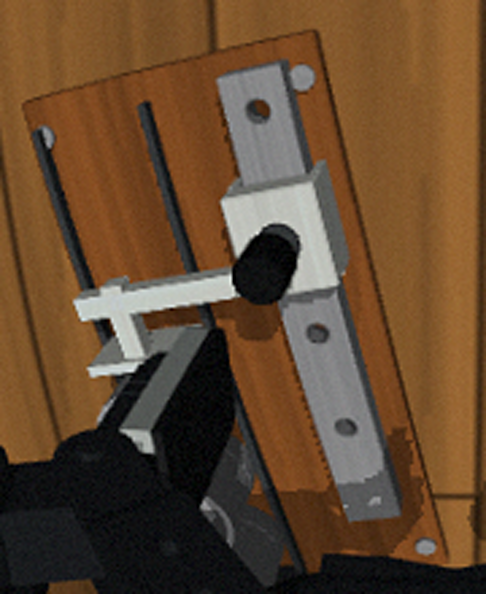

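Run:
```python
from h import *
o=sensors.get_obs()
w=np.array([[258,110],[318,332],[346,427]])/2.7+[90,125]
s=np.array([[608,296],[390,303],[277,308]])/5+[145,150]
a=np.array([[138,400],[221,287],[253,231]])/6+[225,140]
J=np.array([[50,131],[50,19],[50,-37]])/1e3
def fit(W):
    z=(W[:,0]-W[:,0].mean())+1j*(W[:,1]-W[:,1].mean()); q=(J[:,0]-J[:,0].mean())+1j*(J[:,1]-J[:,1].mean())
    yaw=np.angle((z*q.conj()).sum()); c=np.array([[np.cos(yaw),-np.sin(yaw)],[np.sin(yaw),np.cos(yaw)]])
    t=W[:,:2].mean(0)-c@J.mean(0); res=W[:,:2]-(J@c.T+t); return np.degrees(yaw),t,res
for n,P in(('w',wcast(w,.03,o)),('s',cast('scene',s,.03)),('side',cast('side',a,.03))):
    y,t,r=fit(P); print(n,np.round(P,4).tolist(),round(y,2),np.round(t,4),np.round(r*1e3,1).tolist())
# scene depth check
d=np.load('scene0.npz')['d']
for uv in s: print(cast('scene',[uv],d=[d[int(round(uv[1])),int(round(uv[0]))]])[0].round(4))
# bin
dd=d; p=np.load('scene0.npz')['p']
yy,xx=np.mgrid[0:384,0:512]
X=cast('scene',np.stack([xx.ravel(),yy.ravel()],1),d=d.ravel()).reshape(384,512,3)
np.save('X0.npy',X)
b=X[170:250,350:440].reshape(-1,3); m=(b[:,2]>.05)&(b[:,2]<.07)
c=cv2.minAreaRect((b[m][:,:2]*1000).astype(np.float32)); print('bin rim',c, b[m][:,2].mean())
# bowls
b=X[165:205,155:225].reshape(-1,3); print('z max bowls',np.percentile(b[:,2],[50,95,99]))
```

```text
w [[0.5612, 0.0057, 0.03], [0.5824, -0.1039, 0.03], [0.5928, -0.1596, 0.03]] 10.84 [ 0.5368 -0.1323] [[-0.0, -0.0], [0.1, 0.3], [-0.0, -0.3]]
s [[0.5624, 0.0056, 0.03], [0.5819, -0.1031, 0.03], [0.593, -0.1588, 0.03]] 10.47 [ 0.5368 -0.1316] [[0.3, -0.7], [-0.6, 0.7], [0.3, 0.1]]
side [[0.5603, 0.0066, 0.03], [0.5776, -0.1033, 0.03], [0.5913, -0.1596, 0.03]] 10.36 [ 0.534  -0.1315] [[0.6, 0.2], [-2.1, 0.5], [1.5, -0.7]]
[0.5537 0.0051 0.0219]
[ 0.575  -0.1045  0.0235]
[ 0.5848 -0.161   0.0222]
bin rim ((507.01116943359375, 332.83721923828125), (159.90768432617188, 186.48265075683594), 84.09713745117188) 0.057641381569908445
z max bowls [0.02662398 0.06859821 0.07073553]
```

```bash
cat >> h.py <<'E'
YAW=np.radians(10.7); T0=np.array([.5367,-.132])
C=np.array([[np.cos(YAW),-np.sin(YAW)],[np.sin(YAW),np.cos(YAW)]])
def toj(P): return (np.asarray(P)[...,:2]-T0)@C
def tow(j): return np.asarray(j)@C.T+T0
E
python3 - <<'E'
from h import *
X=np.load('X0.npy'); P=X[165:215,150:235].reshape(-1,3); j=toj(P)*1e3; z=P[:,2]*1e3
m=(abs(j[:,0]+40)<32)&(j[:,1]<22)&(j[:,1]>-143)
import sys
for lo,hi in((62,72),(40,47),(28,60)):
    k=m&(z>lo)&(z<hi)
    h,_=np.histogram(j[k][:,1],bins=np.arange(-150,30,6)); print(lo,hi,h.tolist())
for a,b in((-144,-91),(-88,-36),(-33,20)):
    k=m&(z>50)&(z<75)&(j[:,1]>a)&(j[:,1]<b)
    print(a,b,k.sum(),'y',np.percentile(j[k][:,1],[1,99]).round(1),'x',np.percentile(j[k][:,0],[1,99]).round(1))
k=m&(z>50)&(j[:,1]>-88)&(j[:,1]<-36); print(np.c_[j[k],z[k]].round(0).tolist())
print('cuts at angle -> jig')
for n in [0,1,2]: pass
print('world of middle bowl nominal',tow([-.04,-.061]),'knob',tow([.05,.075]))
E
```

```text
62 72 [0, 15, 15, 15, 14, 13, 16, 15, 15, 9, 8, 7, 9, 6, 6, 9, 7, 14, 14, 11, 17, 15, 13, 10, 19, 15, 13, 16, 0]
40 47 [0, 4, 12, 8, 11, 8, 13, 5, 5, 5, 2, 8, 8, 10, 14, 6, 12, 4, 6, 4, 4, 7, 14, 8, 10, 7, 8, 2, 2]
28 60 [0, 19, 32, 40, 39, 42, 37, 30, 29, 20, 13, 23, 30, 30, 35, 28, 29, 25, 23, 15, 29, 32, 41, 43, 33, 31, 33, 23, 6]
-144 -91 259 y [-141.8  -92.5] x [-65.7 -11.7]
-88 -36 153 y [-86.5 -37. ] x [-55.3 -12.8]
-33 20 252 y [-32.   17.6] x [-67.  -13.8]
[[-52.0, -45.0, 70.0], [-53.0, -42.0, 70.0], [-55.0, -45.0, 64.0], [-50.0, -42.0, 69.0], [-47.0, -40.0, 70.0], [-57.0, -46.0, 60.0], [-50.0, -43.0, 65.0], [-45.0, -40.0, 69.0], [-55.0, -46.0, 58.0], [-49.0, -43.0, 62.0], [-42.0, -40.0, 68.0], [-41.0, -37.0, 68.0], [-41.0, -86.0, 68.0], [-50.0, -43.0, 58.0], [-37.0, -39.0, 69.0], [-39.0, -37.0, 67.0], [-35.0, -86.0, 69.0], [-34.0, -42.0, 68.0], [-31.0, -39.0, 70.0], [-38.0, -37.0, 64.0], [-30.0, -86.0, 70.0], [-28.0, -44.0, 69.0], [-28.0, -42.0, 69.0], [-30.0, -39.0, 68.0], [-34.0, -37.0, 64.0], [-28.0, -86.0, 68.0], [-25.0, -83.0, 70.0], [-25.0, -80.0, 70.0], [-23.0, -47.0
[... 2143 characters left out ...]
[-15.0, -68.0, 58.0], [-16.0, -66.0, 57.0], [-14.0, -63.0, 58.0], [-12.0, -60.0, 60.0], [-13.0, -58.0, 59.0], [-18.0, -55.0, 55.0], [-16.0, -53.0, 56.0], [-20.0, -51.0, 52.0], [-19.0, -48.0, 53.0], [-19.0, -79.0, 52.0], [-20.0, -76.0, 51.0], [-15.0, -73.0, 55.0], [-18.0, -71.0, 52.0], [-15.0, -68.0, 54.0], [-17.0, -66.0, 52.0], [-15.0, -63.0, 54.0], [-17.0, -61.0, 53.0], [-14.0, -58.0, 54.0], [-14.0, -55.0, 54.0], [-16.0, -53.0, 53.0], [-18.0, -51.0, 51.0], [-19.0, -48.0, 50.0], [-16.0, -71.0, 50.0], [-13.0, -66.0, 52.0], [-15.0, -63.0, 51.0], [-14.0, -58.0, 51.0], [-14.0, -56.0, 51.0]]
cuts at angle -> jig
world of middle bowl nominal [ 0.50872115 -0.19936605] knob [ 0.57190564 -0.04902071]
```

>>> servo_tool([
  {"offset": [-35, -50, 0], "spin": 3},
  {"offset": [-70, -100, 0], "spin": 6},
  {"offset": [-105, -150, -20], "spin": 9},
  {"offset": [-141, -200, -50], "spin": 10.7},
  {"offset": [-141, -200, -50], "spin": 10.7},
  {"offset": [-141, -200, -50], "spin": 10.7},
], claw=85)

```text
time: 0.9
eef_pos: [0.5089, -0.2001, 0.1527]
tool_rot: [-1.57, 0.0, 0.186]
force: [-0.1, 0.5, 1.1]
width: 0.994
```

Run:
```python
from h import *
o=sensors.get_obs(); print(o['time'],o['eef_pos'].round(4),np.degrees(o['tool_rot']).round(2),toj(o['eef_pos']).round(4))
p,d=imaging.camera('wrist'); np.savez('wrist1.npz',p=p,**{k:o[k] for k in('eef_pos','tool_rot')}); cv2.imwrite('pics/w1.png',p[:,:,::-1])
```

```text
0.9 [ 0.5089 -0.2001  0.1527] [-89.97   0.    10.64] [-0.0399 -0.0617]
```

View pics/w1.png

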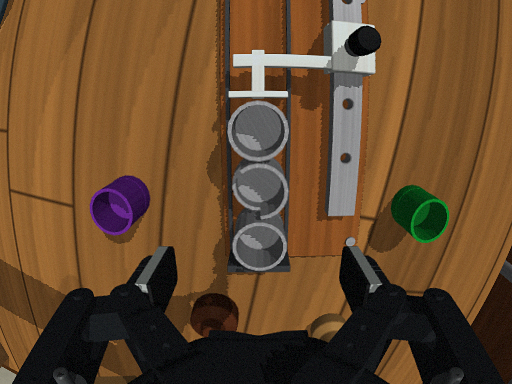

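Run:
```python
from h import *
f=np.load('wrist1.npz'); p=f['p']; crop(p,205,385,20,280,2.3,'w1c.png')
o=dict(eef_pos=f['eef_pos'],tool_rot=f['tool_rot'])
# rim extents left/right at z .068, holes z .03
print('bowl extents', toj(wcast([[229,130],[289,130],[232,188],[288,188],[233,246],[288,246]],.068,o)).round(4).tolist())
print('holes',toj(wcast([[348,103],[346,158]],.03,o)).round(4).tolist())
print('knob c',toj(wcast([[364,41]],.09,o)).round(4).tolist())
```

```text
bowl extents [[-0.0657, -0.0066], [-0.0141, -0.0066], [-0.0642, -0.0586], [-0.0139, -0.0586], [-0.0651, -0.1168], [-0.0119, -0.1169]]
holes [[0.0494, 0.0194], [0.0499, -0.0372]]
knob c [[0.0444, 0.0712]]
```

View pics/w1c.png

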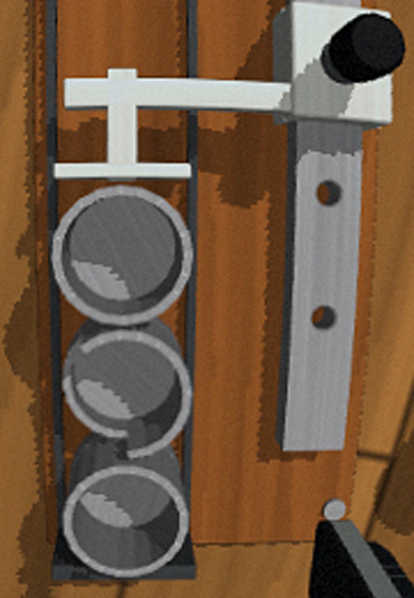

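The cracked bowl is the middle one, at wrist pixel (260,190). Its rim is broken on the lower left, while the rims at (258,130) and (260,245) are whole. I'm descending on it now.

>>> servo_tool([
  {"offset": [0, 0, -40], "spin": 0},
  {"offset": [0, 0, -80], "spin": 0},
  {"offset": [0, 0, -110], "spin": 0},
  {"offset": [0, 0, -127], "spin": 0},
  {"offset": [0, 0, -127], "spin": 0},
])

```text
time: 1.58
eef_pos: [0.5092, -0.1991, 0.0254]
tool_rot: [-1.57, 0.001, 0.188]
force: [0.3, -0.4, 0.1]
width: 0.997
```

>>> servo_tool([
  {"offset": [0, 0, 0], "spin": 0},
  {"offset": [0, 0, 0], "spin": 0},
  {"offset": [0, 0, 0], "spin": 0},
  {"offset": [0, 0, 0], "spin": 0},
  {"offset": [0, 0, 0], "spin": 0},
  {"offset": [0, 0, 0], "spin": 0},
], claw=40, newtons=30)

```text
time: 2.33
eef_pos: [0.5119, -0.2011, 0.0281]
tool_rot: [-1.574, -0.006, 0.186]
force: [5.5, 1.3, 3.5]
width: 0.469
```

Run:
```python
from h import *
o=sensors.get_obs(); print(o['time'],o['eef_pos'].round(4),o['force'].round(1),o['width'])
p,d=imaging.camera('wrist'); cv2.imwrite('pics/w2.png',p[:,:,::-1])
p,d=imaging.camera('scene'); crop(p,145,295,130,240,5,'s2.png')
p,d=imaging.camera('side'); crop(p,225,345,110,215,6,'d2.png')
```

```text
2.325 [ 0.5119 -0.2011  0.0281] [5.5 1.3 3.5] 0.4686983565663981
```

View pics/w2.png

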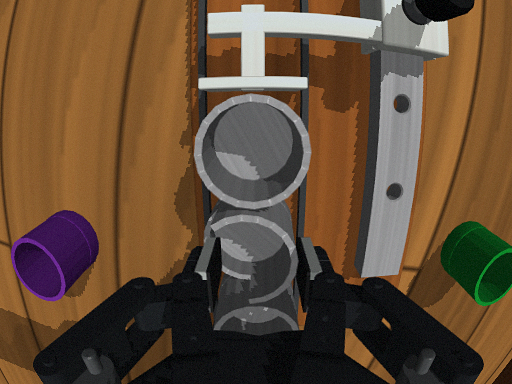

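View pics/s2.png

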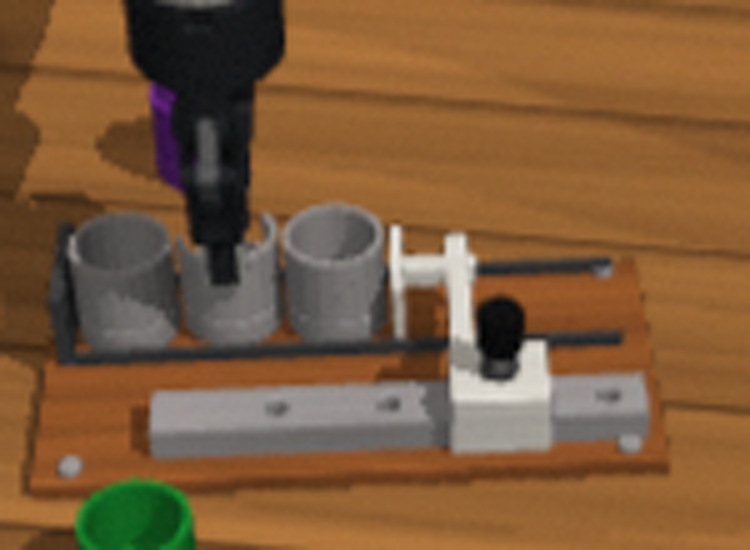

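View pics/d2.png

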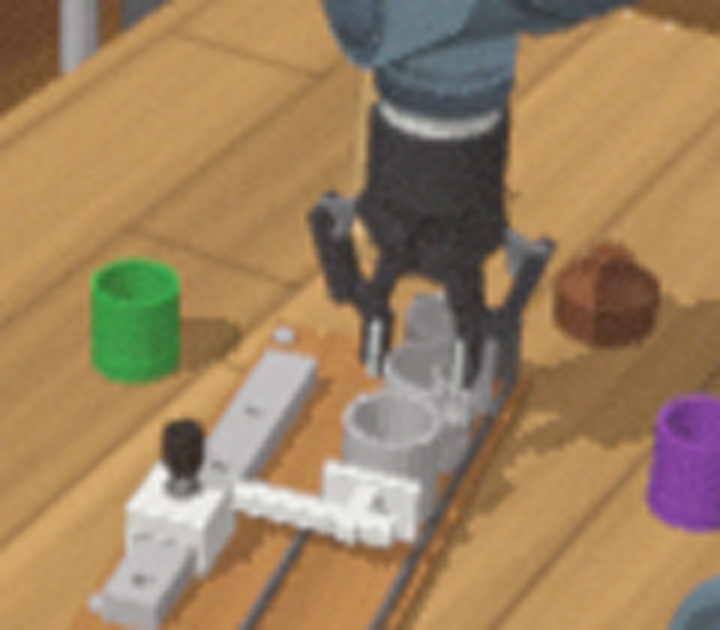

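Run:
```python
from h import *
def planehit(n,uv,jx):
    A=cast(n,[uv],.0)[0];B=cast(n,[uv],.1)[0]
    a,b=toj(A)[0],toj(B)[0]; t=(jx-a)/(b-a); return np.r_[toj(A+t*(B-A)),(A+t*(B-A))[2]].round(4)
print('front tip', planehit('scene',[145+225/5,130+283/5],-.005), 'at wall',planehit('scene',[145+225/5,130+283/5],-.014))
print('foot bottom chk',planehit('scene',[145+232/5,130+345/5],-.013))
print('side: +x tip',planehit('side',[225+373/6,110+375/6],-.012),' -x tip',planehit('side',[225+470/6,110+385/6],-.066),planehit('side',[225+470/6,110+385/6],-.06))
p,d=imaging.camera('wrist'); crop(p,150,360,180,384,3.5,'w3.png')
```

```text
front tip [-0.005  -0.0617  0.0669] at wall [-0.014  -0.0627  0.0595]
foot bottom chk [-0.013  -0.0622  0.0178]
side: +x tip [-0.012  -0.0675  0.0518]  -x tip [-0.066  -0.0781  0.0527] [-0.06   -0.1016  0.0364]
```

View pics/w3.png

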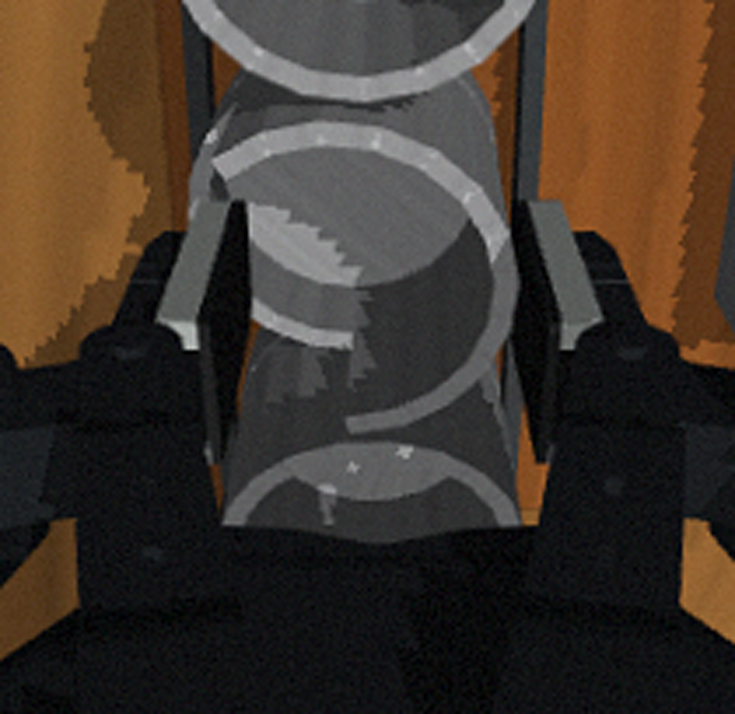

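Run:
```python
from h import *
m=imaging.camera_model('scene')
def proj(n,P):
    m=imaging.camera_model(n); f=192/np.tan(np.radians(m['vertical_fov']/2))
    c=(np.asarray(P)-m['position'])@rot(n,m); return np.array([m['cx']+f*c[0]/-c[2], m['cy']-f*c[1]/-c[2]]).round(1)
print('start +x finger tip expected z .203,.216', [proj('scene',[.65+.045,0,z]) for z in(.203,.216,.23)])
w=tow([-.014,-.062]); print('now tip', [proj('scene',[*w,z]) for z in(.028,.035,.045,.06)])
X=np.load('X0.npy'); print(X[165:178,258:268,2].round(3)[:, 4], X[165:178,262].round(3).tolist())
p,d=imaging.camera('scene'); print([ (v,cast('scene',[[190,v]],d=[d[v,190]])[0].round(3).tolist()) for v in range(165,200,2)])
```

```text
start +x finger tip expected z .203,.216 [array([261.4, 190.3]), array([261.6, 185.4]), array([261.8, 180. ])]
now tip [array([191.2, 195.8]), array([191. , 193.8]), array([190.7, 190.9]), array([190.2, 186.4])]
[ 0.273  0.272  0.27   0.265  0.264  0.259  0.258  0.257  0.255  0.251
  0.244 -0.001  0.003] [[0.703, -0.0, 0.273], [0.705, 0.0, 0.272], [0.704, 0.0, 0.27], [0.702, 0.0, 0.265], [0.704, 0.0, 0.264], [0.699, 0.0, 0.259], [0.701, 0.0, 0.258], [0.703, 0.0, 0.257], [0.704, 0.001, 0.255], [0.703, 0.001, 0.251], [0.697, 0.0, 0.244], [0.39, -0.022, -0.001], [0.399, -0.021, 0.003]]
[(165, [0.57, -0.18, 0.157]), (167, [0.571, -0.181, 0.151]), (169, [0.574, -0.18, 0.148]), (171, [0.567, -0.183, 0.136]), (173, [0.567, -0.183, 0.13]), (175, [0.556, -0.187, 0.115]), (177, [0.562, -0.186, 0.114]), (179, [0.542, -0.192, 0.091]), (181, [0.539, -0.193, 0.082]), (183, [0.544, -0.193, 0.079]), (185, [0.545, -0.193, 0.073]), (187, [0.528, -0.198, 0.052]), (189, [0.532, -0.198, 0.049]), (191, [0.529, -0.199, 0.04]), (193, [0.532, -0.199, 0.035]), (195, [0.533, -0.199, 0.029]), (197, [0.531, -0.2, 0.02]), (199, [0.538, -0.199, 0.02])]
```

Run:
```python
from h import *
m=imaging.camera_model('wrist'); f=192/np.tan(np.radians(m['vertical_fov']/2)); T=m['T_tool_cam']
def tool_at_z(uv,zt):
    a=uv[0]-m['cx'];b=uv[1]-m['cy'];r=np.hypot(a,b);th=r/f
    ray=T[:3,:3]@np.array([np.sin(th)*a/r,-np.sin(th)*b/r,-np.cos(th)]); P=T[:3,3]
    return (P+ray*((zt-P[2])/ray[2])).round(4)
for uv in([220,237],[300,237],[310,237],[209,237]): print(uv,'now near edge z=.011',tool_at_z(uv,.011))
for uv in([174,249],[342,249]): print(uv,'open',tool_at_z(uv,.011))
```

```text
[220, 237] now near edge z=.011 [-0.0205 -0.0333  0.011 ]
[300, 237] now near edge z=.011 [ 0.0208 -0.0333  0.011 ]
[310, 237] now near edge z=.011 [ 0.026  -0.0335  0.011 ]
[209, 237] now near edge z=.011 [-0.0262 -0.0334  0.011 ]
[174, 249] open [-0.0413 -0.0477  0.011 ]
[342, 249] open [ 0.0396 -0.0477  0.011 ]
```

Run:
```python
from h import *
for n,(x0,x1,y0,y1) in (('scene',(160,225,100,195)),('side',(270,330,110,185))):
    p,d=imaging.camera(n); np.savez(n+'2.npz',p=p,d=d)
    yy,xx=np.mgrid[y0:y1,x0:x1]
    P=cast(n,np.stack([xx.ravel(),yy.ravel()],1),d=d[y0:y1,x0:x1].ravel())
    o=sensors.get_obs(); c,s=np.cos(.186),np.sin(.186)
    r=(P[:,:2]-o['eef_pos'][:2])@np.array([[c,-s],[s,c]]); z=P[:,2]-o['eef_pos'][2]
    col=p[y0:y1,x0:x1].reshape(-1,3).max(1)
    for a in range(20,150,6):
        k=(z>=a/1e3)&(z<(a+6)/1e3)&(col<70)&(abs(r[:,1])<.06)&(abs(r[:,0])<.1)
        if k.sum()>2: print(n,a,k.sum(),'x',(r[k,0].min()*1e3).round(),(r[k,0].max()*1e3).round(),'y',(r[k,1].min()*1e3).round(),(r[k,1].max()*1e3).round())
```

```text
scene 20 12 x -2.0 19.0 y -39.0 31.0
scene 26 5 x 5.0 14.0 y -36.0 -31.0
scene 32 10 x -22.0 28.0 y -36.0 10.0
scene 38 14 x -23.0 33.0 y -6.0 10.0
scene 44 13 x -24.0 35.0 y -8.0 11.0
scene 50 11 x -23.0 34.0 y -7.0 9.0
scene 56 13 x -22.0 34.0 y -7.0 11.0
scene 62 5 x 24.0 33.0 y -6.0 11.0
scene 74 8 x -25.0 49.0 y -7.0 12.0
scene 80 22 x -24.0 52.0 y -9.0 13.0
scene 86 20 x 42.0 54.0 y -11.0 11.0
scene 92 12 x 25.0 56.0 y -10.0 16.0
scene 98 22 x 19.0 57.0 y -9.0 16.0
scene 104 28 x 19.0 60.0 y -13.0 17.0
scene 110 24 x 18.0 63.0 y -15.0 17.0
scene 116 39 x -17.0 66.0 y -17.0 17.0
scene 122 41 x -14.0 67.0 y -19.0 19.0
scene 128 53 x -15.0 66.0 y -18.0 20.0
scene 134 48 x 6.0 66.0 y -18.0 18.0
scene 140 20 x 16.0 41.0 y -9.0 11.0
scene 146 20 x 28.0 38.0 y -9.0 10.0
side 50 3 x -34.0 19.0 y -1.0 12.0
side 56 5 x -35.0 20.0 y -3.0 8.0
side 68 7 x -35.0 22.0 y 3.0 11.0
side 74 8 x -37.0 40.0 y 5.0 13.0
side 80 30 x -53.0 40.0 y -10.0 17.0
side 86 23 x -54.0 46.0 y -10.0 16.0
side 92 16 x -50.0 49.0 y -10.0 16.0
side 98 29 x -57.0 53.0 y -11.0 20.0
side 104 24 x -60.0 54.0 y -1.0 20.0
side 110 26 x -57.0 55.0 y 4.0 20.0
side 116 25 x -63.0 55.0 y 6.0 21.0
side 122 34 x -62.0 57.0 y 7.0 23.0
side 128 40 x -67.0 59.0 y 5.0 22.0
side 134 43 x -43.0 34.0 y 6.0 22.0
side 140 30 x -43.0 35.0 y -1.0 14.0
side 146 12 x -39.0 31.0 y -0.0 19.0
```

>>> servo_tool([
  {"offset": [0, 0, 0], "spin": 0},
  {"offset": [0, 0, 0], "spin": 0},
  {"offset": [0, 0, 0], "spin": 0},
  {"offset": [0, 0, 0], "spin": 0},
  {"offset": [0, 0, -10], "spin": 0},
  {"offset": [0, 0, -20], "spin": 0},
  {"offset": [0, 0, -28], "spin": 0},
  {"offset": [0, 0, -28], "spin": 0},
], claw=85)

```text
time: 3.68
eef_pos: [0.5083, -0.1995, -0.0034]
tool_rot: [-1.569, 0.002, 0.187]
force: [-1.3, 0.2, 1.2]
width: 0.997
```

>>> servo_tool([
  {"offset": [0, 0, 0], "spin": 0},
  {"offset": [0, 0, 0], "spin": 0},
  {"offset": [0, 0, 0], "spin": 0},
  {"offset": [0, 0, 0], "spin": 0},
  {"offset": [0, 0, 0], "spin": 0},
  {"offset": [0, 0, 0], "spin": 0},
], claw=40, newtons=30)

```text
time: 4.42
eef_pos: [0.5096, -0.2004, -0.0015]
tool_rot: [-1.572, -0.001, 0.187]
force: [-1.0, 0.4, 5.8]
width: 0.604
```

Run:
```python
from h import *
o=sensors.get_obs(); print(o['time'],o['eef_pos'].round(4),o['force'].round(1),o['width']*85.4,toj(o['eef_pos']).round(4))
p,d=imaging.camera('wrist'); cv2.imwrite('pics/w4.png',p[:,:,::-1])
p,d=imaging.camera('scene'); crop(p,145,295,130,240,5,'s4.png')
```

```text
4.425 [ 0.5096 -0.2004 -0.0015] [-1.   0.4  5.8] 51.582203984491166 [-0.0393 -0.0621]
```

View pics/w4.png

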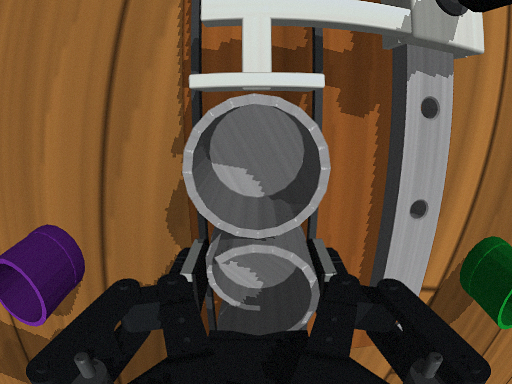

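View pics/s4.png

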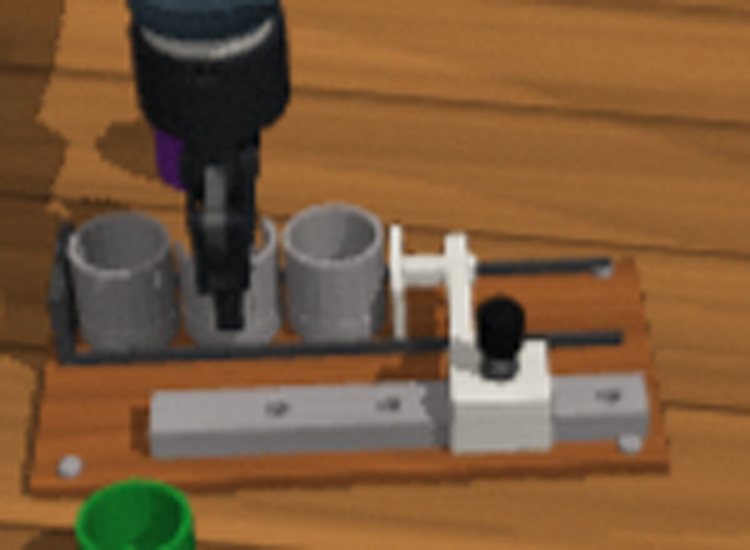

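>>> servo_tool([
  {"offset": [0, 0, 10], "spin": 0},
  {"offset": [0, 0, 30], "spin": 0},
  {"offset": [0, 0, 60], "spin": 0},
  {"offset": [0, 0, 90], "spin": 0},
  {"offset": [0, 0, 120], "spin": 0},
  {"offset": [0, 0, 120], "spin": 0},
], newtons=40)

```text
time: 5.28
eef_pos: [0.5104, -0.2009, 0.1202]
tool_rot: [-1.574, -0.004, 0.187]
force: [0.9, -0.3, -0.8]
width: 0.604
```

Run:
```python
from h import *
o=sensors.get_obs(); print(o['time'],o['eef_pos'].round(4),o['force'].round(1),o['width']*85.4,toj(o['eef_pos']).round(4))
p,d=imaging.camera('wrist'); cv2.imwrite('pics/w5.png',p[:,:,::-1])
```

```text
5.275 [ 0.5104 -0.2009  0.1202] [ 0.9 -0.3 -0.8] 51.618125191726165 [-0.0386 -0.0628]
```

View pics/w5.png

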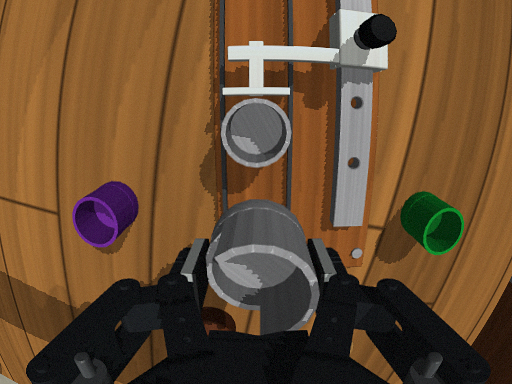

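>>> servo_tool([
  {"offset": [0, 45, 0], "spin": 0},
  {"offset": [0, 105, 0], "spin": -4},
  {"offset": [0, 165, 0], "spin": -8},
  {"offset": [0, 225, 0], "spin": -12},
  {"offset": [0, 285, 0], "spin": -16},
  {"offset": [0, 345, 0], "spin": -16.7},
  {"offset": [0, 405, 0], "spin": -16.7},
  {"offset": [0, 460, 0], "spin": -16.7},
])

```text
time: 6.32
eef_pos: [0.5072, 0.2617, 0.1153]
tool_rot: [-1.572, 0.003, -0.104]
force: [1.2, -0.5, -0.8]
width: 0.603
```

>>> servo_tool([
  {"offset": [-2, 40, 0], "spin": 0},
  {"offset": [-2, 72, 0], "spin": 0},
  {"offset": [-2, 72, 0], "spin": 0},
  {"offset": [-2, 72, 0], "spin": 0},
])

```text
time: 6.82
eef_pos: [0.506, 0.3311, 0.116]
tool_rot: [-1.573, 0.003, -0.105]
force: [0.5, 0.0, -0.9]
width: 0.605
```

Run:
```python
from h import *
o=sensors.get_obs(); print(o['time'],o['eef_pos'].round(4),o['force'].round(1),o['width']*85.4)
p,d=imaging.camera('wrist'); cv2.imwrite('pics/w6.png',p[:,:,::-1])
```

```text
6.825 [0.506  0.3311 0.116 ] [ 0.5  0.  -0.9] 51.691060050312466
```

View pics/w6.png

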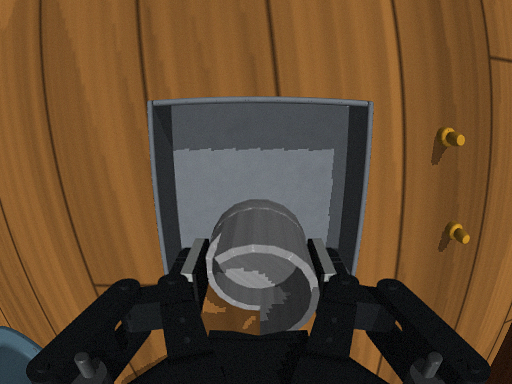

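>>> servo_tool([
  {"offset": [0, 0, -35], "spin": 0},
  {"offset": [0, 0, -70], "spin": 0},
  {"offset": [0, 0, -100], "spin": 0},
  {"offset": [0, 0, -115], "spin": 0},
  {"offset": [0, 0, -121], "spin": 0},
  {"offset": [0, 0, -121], "spin": 0},
])

```text
time: 7.62
eef_pos: [0.5076, 0.332, -0.0026]
tool_rot: [-1.57, -0.001, -0.105]
force: [0.5, 0.2, -0.9]
width: 0.607
```

>>> servo_tool([
  {"offset": [0, 0, 0], "spin": 0},
  {"offset": [0, 0, 0], "spin": 0},
  {"offset": [0, 0, 0], "spin": 0},
  {"offset": [0, 0, 0], "spin": 0},
], claw=80)

```text
time: 8.12
eef_pos: [0.5071, 0.3321, -0.003]
tool_rot: [-1.571, -0.0, -0.105]
force: [1.5, 0.8, 0.8]
width: 0.935
```

>>> servo_tool([
  {"offset": [0, 0, 30], "spin": 0},
  {"offset": [0, 0, 80], "spin": 0},
  {"offset": [0, 0, 130], "spin": 0},
  {"offset": [0, 0, 150], "spin": 0},
  {"offset": [0, 0, 150], "spin": 0},
])

```text
time: 8.75
eef_pos: [0.5077, 0.3323, 0.1478]
tool_rot: [-1.57, -0.002, -0.105]
force: [-0.5, -0.3, -0.3]
width: 0.94
```

Run:
```python
from h import *
o=sensors.get_obs(); print(o['time'],o['eef_pos'].round(4),o['force'].round(1),o['width']*85.4)
p,d=imaging.camera('wrist'); cv2.imwrite('pics/w7.png',p[:,:,::-1])
```

```text
8.75 [0.5077 0.3323 0.1478] [-0.5 -0.3 -0.3] 80.25143810711963
```

View pics/w7.png

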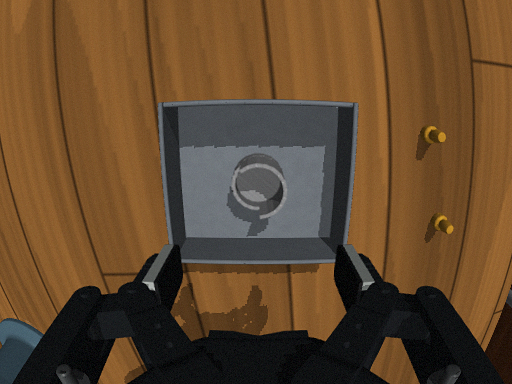

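>>> servo_tool([
  {"offset": [10, -50, 0], "spin": 2},
  {"offset": [20, -110, 0], "spin": 6},
  {"offset": [30, -170, 0], "spin": 10},
  {"offset": [40, -230, 0], "spin": 14},
  {"offset": [50, -290, 0], "spin": 16.7},
  {"offset": [60, -345, 0], "spin": 16.7},
  {"offset": [64, -381, 0], "spin": 16.7},
  {"offset": [64, -381, 0], "spin": 16.7},
], claw=85)

```text
time: 9.8
eef_pos: [0.5696, -0.0509, 0.1437]
tool_rot: [-1.569, 0.004, 0.183]
force: [0.6, 0.9, -0.8]
width: 0.997
```

>>> servo_tool([
  {"offset": [0, 0, 0], "spin": 0},
  {"offset": [0, 0, 0], "spin": 0},
])

```text
time: 10.05
eef_pos: [0.5703, -0.0477, 0.1457]
tool_rot: [-1.57, 0.002, 0.188]
force: [-0.6, 0.8, -0.8]
width: 0.995
```

Run:
```python
from h import *
o=sensors.get_obs(); print(o['time'],o['eef_pos'].round(4),np.degrees(o['tool_rot']).round(2),o['force'].round(1),toj(o['eef_pos']).round(4))
p,d=imaging.camera('wrist'); cv2.imwrite('pics/w8.png',p[:,:,::-1])
np.savez('w8.npz',p=p,**{k:o[k] for k in('eef_pos','tool_rot')})
```

```text
10.05 [ 0.5703 -0.0477  0.1457] [-89.94   0.1   10.79] [-0.6  0.8 -0.8] [0.0487 0.0766]
```

View pics/w8.png

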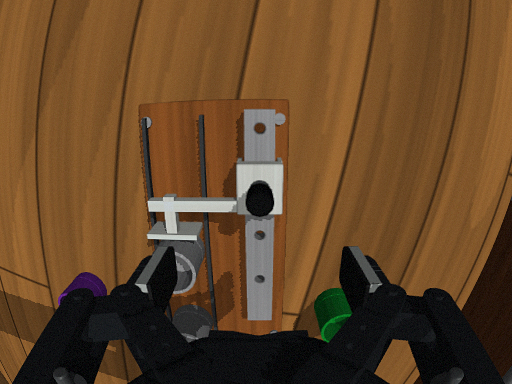

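Run:
```python
from h import *
f=np.load('w8.npz'); o=dict(eef_pos=f['eef_pos'],tool_rot=f['tool_rot']); p=f['p']
print(toj(wcast([[260,128],[260,235],[260,279]],.03,o)).round(4).tolist())
m=(p.max(2)<45).astype(np.uint8); m[:, :230]=0; m[:,290:]=0; m[230:]=0; m[:170]=0
n,l,s,c=cv2.connectedComponentsWithStats(m); i=1+s[1:,4].argmax(); print(s[i],c[i])
x,y,w,h,_=s[i]
# knob bottom disc top edge & top disc lower edge
print('top disc c~',toj(wcast([[x+w/2,y+h-13]],.09,o)),'w at .09',toj(wcast([[x,y+h-13],[x+w,y+h-13]],.09,o)).round(4).tolist(), 'low edge',toj(wcast([[x+w/2,y+h]],.09,o)))
```

```text
[[0.0494, 0.1309], [0.0498, 0.0189], [0.05, -0.0373]]
[246 183  28  34 754] [259.29442971 199.46419098]
top disc c~ [[0.04931355 0.07469336]] w at .09 [[0.038, 0.0747], [0.0606, 0.0747]] low edge [[0.04935496 0.06338928]]
```

>>> servo_tool([
  {"offset": [0, 0, -30], "spin": 0},
  {"offset": [0, 0, -60], "spin": 0},
  {"offset": [0, 0, -90], "spin": 0},
  {"offset": [0, 0, -108], "spin": 0},
  {"offset": [0, 0, -113], "spin": 0},
  {"offset": [0, 0, -113], "spin": 0},
  {"offset": [0, 0, -113], "spin": 0},
], claw=55)

```text
time: 10.98
eef_pos: [0.5721, -0.0492, 0.0351]
tool_rot: [-1.572, -0.002, 0.187]
force: [0.2, 0.3, 0.3]
width: 0.648
```

>>> servo_tool([
  {"offset": [0, 0, 0], "spin": 0},
  {"offset": [0, 0, 0], "spin": 0},
  {"offset": [0, 0, 0], "spin": 0},
  {"offset": [0, 0, 0], "spin": 0},
  {"offset": [0, 0, 0], "spin": 0},
  {"offset": [0, 0, 0], "spin": 0},
], claw=10, newtons=60)

```text
time: 11.72
eef_pos: [0.5719, -0.0491, 0.0347]
tool_rot: [-1.571, -0.002, 0.187]
force: [0.7, 1.2, 5.0]
width: 0.257
```

Run:
```python
from h import *
o=sensors.get_obs(); print(o['time'],o['eef_pos'].round(4),np.degrees(o['tool_rot']).round(2),o['force'].round(1),toj(o['eef_pos']).round(4),o['width']*85.4)
p,d=imaging.camera('wrist'); cv2.imwrite('pics/w9.png',p[:,:,::-1])
p,d=imaging.camera('scene'); crop(p,145,295,110,240,4,'s9.png')
```

```text
11.725 [ 0.5719 -0.0491  0.0347] [-9.004e+01 -9.000e-02  1.070e+01] [0.7 1.2 5. ] [0.0499 0.0749] 21.987233104129455
```

View pics/w9.png

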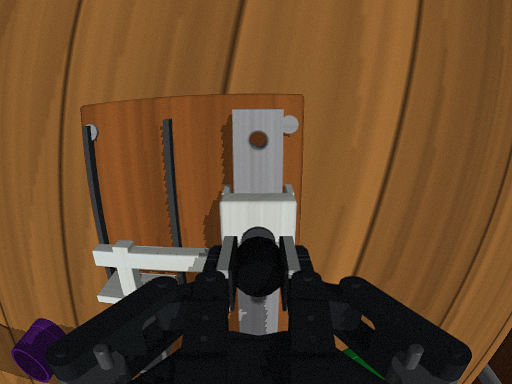

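View pics/s9.png

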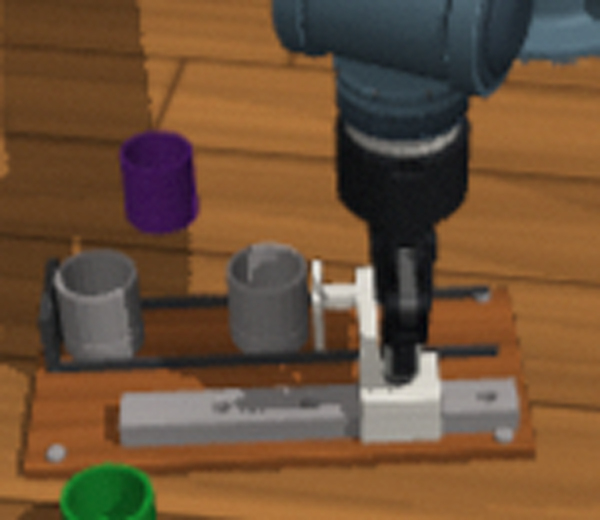

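>>> servo_tool([
  {"offset": [0, 0, 5], "spin": 0},
  {"offset": [0, 0, 10], "spin": 0},
  {"offset": [0, 0, 16], "spin": 0},
  {"offset": [0, 0, 16], "spin": 0},
  {"offset": [0, 0, 16], "spin": 0},
])

```text
time: 12.45
eef_pos: [0.5717, -0.0491, 0.049]
tool_rot: [-1.571, -0.002, 0.186]
force: [7.3, -0.7, -6.5]
width: 0.255
```

Run:
```python
from h import *
o=sensors.get_obs(); print(o['time'],o['eef_pos'].round(4),o['force'].round(1),toj(o['eef_pos']).round(4),o['width']*85.4)
p,d=imaging.camera('scene'); crop(p,205,285,160,240,7,'s10.png')
p,d=imaging.camera('side'); crop(p,225,345,110,220,5,'d10.png')
```

```text
12.45 [ 0.5717 -0.0491  0.049 ] [ 7.3 -0.7 -6.5] [0.0498 0.075 ] 21.790124981797113
```

View pics/s10.png

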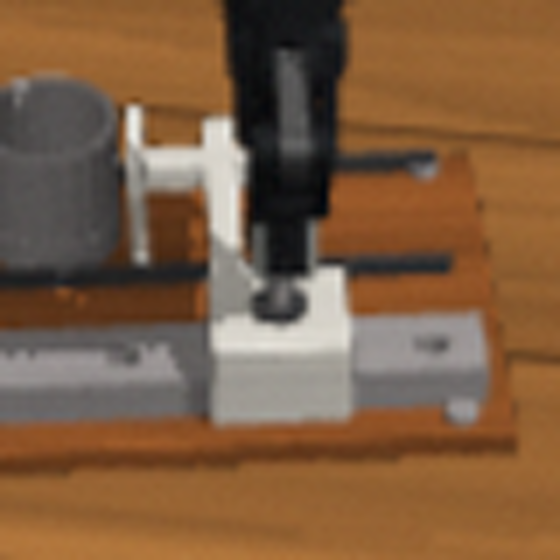

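View pics/d10.png

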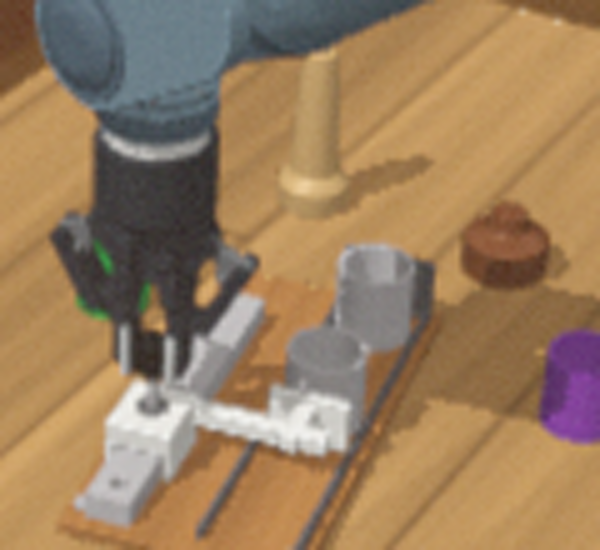

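>>> servo_tool([
  {"offset": [1.3, -6.9, 1], "spin": 0},
  {"offset": [2.6, -13.8, 1], "spin": 0},
  {"offset": [3.9, -20.6, 1], "spin": 0},
  {"offset": [5.2, -27.5, 1], "spin": 0},
  {"offset": [6.5, -34.4, 1], "spin": 0},
  {"offset": [7.8, -41.3, 1], "spin": 0},
  {"offset": [9.1, -48.2, 1], "spin": 0},
  {"offset": [9.8, -52, 1], "spin": 0},
])

```text
time: 13.55
eef_pos: [0.5815, -0.1, 0.0496]
tool_rot: [-1.569, -0.003, 0.186]
force: [8.3, 3.1, -6.6]
width: 0.261
```

>>> servo_tool([
  {"offset": [0.6, -3, 0], "spin": 0},
  {"offset": [0.6, -3, 0], "spin": 0},
  {"offset": [0.6, -3, 0], "spin": 0},
])

```text
time: 13.92
eef_pos: [0.5821, -0.1032, 0.0497]
tool_rot: [-1.57, -0.003, 0.186]
force: [7.0, 1.8, -7.1]
width: 0.257
```

Run:
```python
from h import *
o=sensors.get_obs(); print(o['time'],o['eef_pos'].round(4),o['force'].round(1),toj(o['eef_pos']).round(4),o['width']*85.4)
p,d=imaging.camera('scene'); crop(p,145,295,130,240,5,'s11.png')
p,d=imaging.camera('wrist'); cv2.imwrite('pics/w11.png',p[:,:,::-1])
```

```text
13.925 [ 0.5821 -0.1032  0.0497] [ 7.   1.8 -7.1] [0.0499 0.0199] 21.92869088425893
```

View pics/s11.png

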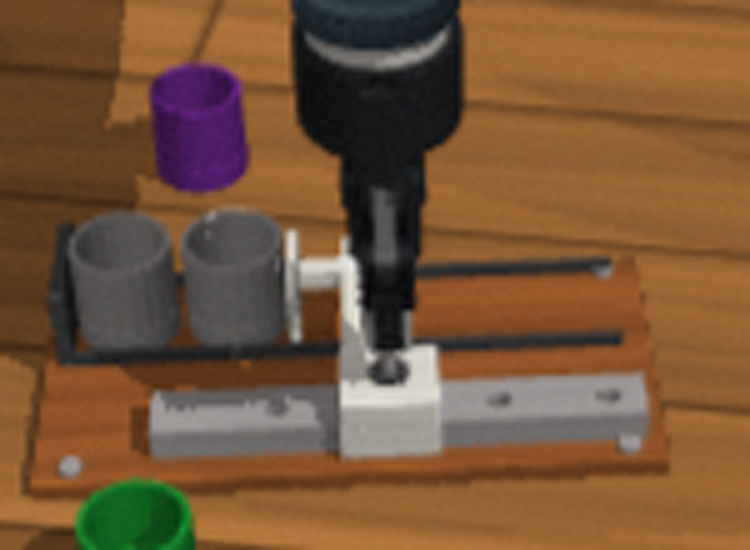

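View pics/w11.png

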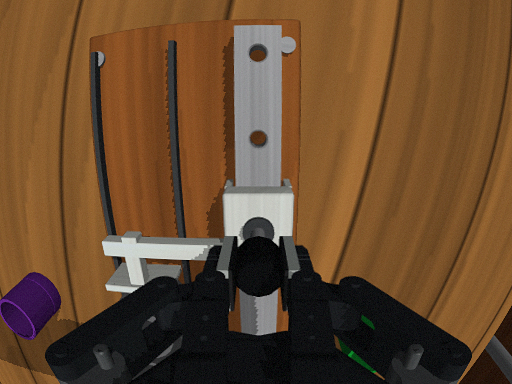

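>>> servo_tool([
  {"offset": [0.2, -0.9, 0], "spin": 0},
  {"offset": [0.2, -0.9, 0], "spin": 0},
  {"offset": [0.2, -0.9, -4], "spin": 0},
  {"offset": [0.2, -0.9, -8], "spin": 0},
  {"offset": [0.2, -0.9, -12], "spin": 0},
  {"offset": [0.2, -0.9, -15], "spin": 0},
  {"offset": [0.2, -0.9, -17], "spin": 0},
  {"offset": [0.2, -0.9, -17], "spin": 0},
])

```text
time: 15.02
eef_pos: [0.5825, -0.1047, 0.0347]
tool_rot: [-1.571, -0.002, 0.187]
force: [1.8, 2.2, 4.8]
width: 0.258
```

Run:
```python
from h import *
o=sensors.get_obs(); print(o['time'],o['eef_pos'].round(4),o['force'].round(1),toj(o['eef_pos']).round(4),o['width']*85.4)
```

```text
15.025 [ 0.5825 -0.1047  0.0347] [1.8 2.2 4.8] [0.05   0.0184] 22.073627837537007
```

>>> servo_tool([
  {"offset": [0, 0, -1], "spin": 0},
  {"offset": [0, 0, -2], "spin": 0},
  {"offset": [0, 0, -2], "spin": 0},
  {"offset": [0, 0, -2], "spin": 0},
])

```text
time: 15.52
eef_pos: [0.5827, -0.1054, 0.0346]
tool_rot: [-1.572, -0.001, 0.187]
force: [-3.9, 2.7, 15.6]
width: 0.255
```

Run:
```python
from h import *
o=sensors.get_obs(); print(o['time'],o['eef_pos'].round(4),o['force'].round(1),toj(o['eef_pos']).round(4),o['width']*85.4)
p,d=imaging.camera('scene'); crop(p,145,445,130,280,2.6,'s12.png'); crop(p,205,285,160,240,7,'s12b.png')
p,d=imaging.camera('side'); crop(p,150,345,110,320,2.8,'d12.png')
```

```text
15.525 [ 0.5827 -0.1054  0.0346] [-3.9  2.7 15.6] [0.0502 0.0176] 21.76537796709969
```

View pics/s12.png

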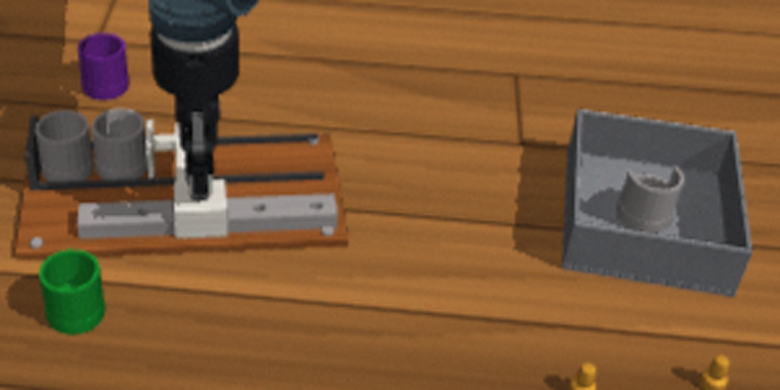

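View pics/s12b.png

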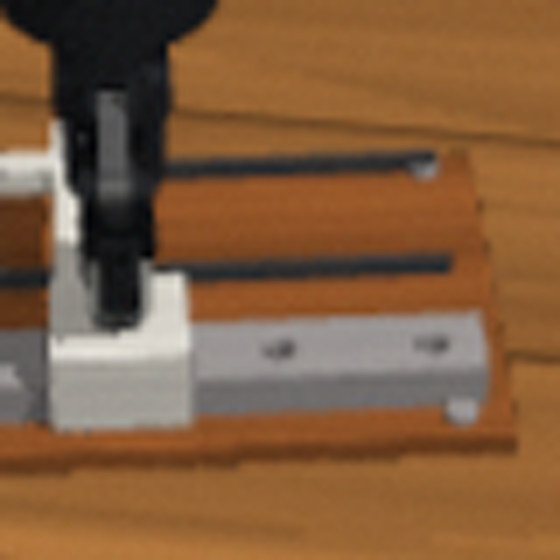

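View pics/d12.png

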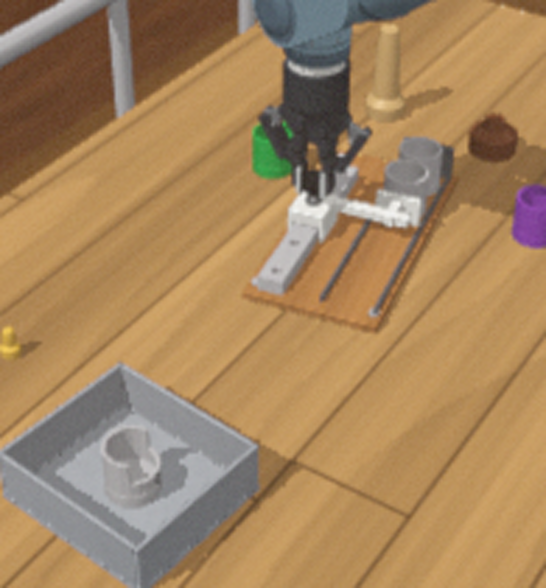

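```bash
python3 -c "
from h import *
print(ticket.finish_job())"
```

```text
the job is handed in; nothing more can be done
None
```

The job is done and handed in at about 15.7 s. No verdict was reported.

**What I did**
- I took the middle bowl, the only one with a broken rim, and stood it on the floor of the scrap bin.
- I gripped the plunger knob and raised it about 15 mm.
- I slid the stop about 56 mm towards the bowls, which closed up the two sound ones.
- I lowered the pin into the next hole and left the gripper on the knob, pressing down.

**Last checks**
- **Pin:** the gripper is back at the height where it first gripped the knob (34.6 mm now, 34.7 mm then). It stayed there when I pressed harder, to about 15 N, so the pin is fully home.
- **Stop:** the gripper is at jig y = 17.6 mm against 19 mm for the hole. That 1.4 mm is just inside the pin's 1.5 mm of play.
- **Bowls:** the pictures show both sound bowls upright in the channel and the cracked one standing in the bin.
- **Other parts:** the green and purple cups, the nipples, weight and liner look unmoved by eye; I didn't measure them.

**What disagreed**
- The fingertips sit about 30 mm further back than the stated tool point. My first grasp went over the low broken rim, closing to 40 mm and pushing the bowl slightly. I opened, went down 28 mm and gripped it at 51.6 mm, against 52 mm for the wall.
- The gripper closed to 22 mm on the knob, which is listed at 24 mm, but the grip held throughout.

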